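# Shorten the telescopic pot scrubber by one hole and lock its head

### The job

Make the telescopic pot scrubber that leans in its stand ready for use: press in the orange button on the side of its upper tube, slide the tube down by exactly one hole and let the button spring fully out again so that the tube is latched there. Only then twist the orange ring under the green scouring head clockwise (seen looking down on the head), about a quarter turn, until it clicks locked. Let go of it all, and do not shift or knock over the bottles, the mug or the bowl.

Things in the scene. Friction and masses are not known exactly. Their poses are not given: they have to be found in the camera images.
- stand: Fixed grey foot, 120 x 84 x 12 mm, with a slanted aluminium lower tube, 27 mm thick, dark holes every 35 mm on its sides. Origin: on the foot's underside, 5 mm to +x of its middle, z up. The tube's axis starts at (30, 0, 14) mm in this frame and leans 32 degrees from vertical towards the foot's -x, direction (-0.530, 0, 0.848). The upper tube slides along that axis.
- button_face (a point): Middle of the outer face of the orange release button: 18 mm across, 17 mm along the tube, 7 mm travel, on the side of the upper tube, 33 mm from its axis. Site axes: z up along the tube's axis to the green head, y horizontal, outwards from the button, which is pressed along -y. Button and block stick out farther than the ring above them.
- block_back (a point): Middle of the flat ribbed back of the white block (34 mm across, 24 mm along the tube) on the far side of the tube from the button, 26 mm from the tube's axis; same axes as button_face, its face looks to -y. Fixed to the upper tube: button and block can be pinched together, 59 mm wide, 52 mm with the button in. The block ends 6 mm below the ring.
- ring_center (a point): Middle of the ribbed orange locking ring, 42 mm across, 18 mm tall, on the tube's axis, 27 mm up the axis from the button's middle. Its z axis is the tube's axis, upwards; x and y turn with the ring. A white tick marks the ring's own -x side.
- head_top (a point): Centre of the flat top of the green scouring head (38 mm across, rigid), 16 mm up the axis from ring_center; the highest point of the scrubber. It may be pushed on.
- upper_tube (a joint): Slide of the upper tube down its slanted axis, m: 0 at the start, latched in the top hole; next hole at 0.035, last at 0.070, stop at 0.076; latched play up to 2 mm. With the button in it slides with 3 to 6 N and stays where left. Once it has left a hole the button may be let go: pushed on, with about 4 to 8 N, its pin rides on the tube and springs into the next hole it meets.
- release_button (a joint): How far the button is pressed in, m: 0 fully out (latched in a hole), 0.007 fully in. About 0.0045 frees the tube, better press it right in; about 3 N to start it, 7 N when fully in. It stays at about 0.004 while the pin rides between holes.
- lock_ring (a joint): Turn of the ring about the tube's axis, rad, growing clockwise as seen looking down on the head: starts between 0 and 0.25 (unlocked), feels a click between about 0.85 and 1.3 and is locked beyond; stop at 1.42. Turning takes under 0.15 N m. The tube does not turn with it.
- dish_soap: White plastic dish-soap bottle, 57 x 96 x 206 mm, loose bystander; origin under its centre, z up.
- rinse_aid: Slim white plastic bottle, 47 x 70 x 195 mm, loose bystander; origin under its centre, z up.
- mug: White mug with a green band, 82 x 112 x 94 mm with its handle, loose bystander; origin under its centre, z up.
- small_bowl: Cream china bowl upside down, 112 mm across, 56 mm tall, loose bystander; origin under its centre, z up.

How it is judged (in metres and radians):
On the way, in this order (a step that is already met when the one before it is completed fails the run):
1. the release button is pressed in (over 3.5 mm) (value of joint release_button above 0.0035 m), for 0.05 s.
2. the tube is latched at the next hole (slide 35 mm, within 4 mm) with the button sprung out (under 2 mm) (value of joint upper_tube between 0.031 and 0.039 m and value of joint release_button below 0.002 m), for 0.2 s.
3. the ring is turned past its click (over 1.28 rad) (value of joint lock_ring above 1.28 rad), for 0.2 s.
At the end, for the whole second after the job is handed in: The upper tube is latched one hole down (slide 35 mm within 4 mm, button out to within 2 mm), the ring is past its click (over 1.28 rad), and bottles, mug and bowl stand within 25 mm of where they began (all of step 2 and value of joint lock_ring above 1.28 rad and distance of each of dish_soap, rinse_aid, mug, small_bowl from where it was at the start of the episode below 0.025 m); the robot touches nothing.
It fails at once if a bottle or the mug leans over 20 degrees from upright (the bottles lean up to 6 as they stand) (angle between any of dish_soap, rinse_aid, mug's own z axis and vertical above 0.35 rad).
It fails at once if a bystander is shifted by more than 25 mm (distance of any of dish_soap, rinse_aid, mug, small_bowl from where it was at the start of the episode above 0.025 m).
It also fails if it takes over 58 s, if anything falls off the work surface, if the arm or the gripper's body presses on something with over 40 N, if the wrist force passes 120 N, or if a joint passes its speed limit or range.

### The arm

A 6-joint arm with a two-finger parallel gripper is mounted at the origin on a cart in front of the work surface, level with it; the furniture and walls round the work are solid. World frame = base frame: x ahead of the robot, y to its left, z up, the work surface at z = 0. Lengths are in m, angles in degrees, forces in N, time in s.
With the tool pointing down it reaches from about 0.4 to 0.825 m from the base axis. Payload 7 kg.
Tool frame: the origin (TCP) lies between the finger pads; the fingertips stand 25 mm ahead of it and the grasp point (between the pads) lies 6 mm ahead of it; z points along the fingers, y is the line along which they close (so a half turn about z gives the same grasp; the last joint's range is limited). The gripper opens to 88 mm and grips with 3 to 60 N. Pads are 19 mm wide; open, the fingers measure 130 mm over their backs; the gripper's body (78 mm by 193 mm) begins 47 mm behind the grasp point.
Start: joints at [85.663, 20.546, 0.682, 0, -70.136, -16.507], TCP at [0.24, 0.631, 0.252] pointing down, gripper open.
Joint ranges: [-176.03, 176.03], [-82.01, 121.73], [-58.28, 71.71], [-173.87, 95.51], [-174.79, -0.11], [-173.66, 173.66]. Speed limits (degrees/s): [136.94, 136.94, 172.46, 180, 180, 180].

### API

Orientations are given as [roll, pitch, yaw] about the fixed x, y, z axes, in that order (R = Rz(yaw) Ry(pitch) Rx(roll)).
In Python, from plant import ctrl gives the robot as it stands.
- The arm moves only by the tool drive_effector, called after "Emit:" in YAML: its name, and indented under it one key for each argument. Schema: {"type":"object","properties":{"rows":{"type":"array","items":{"type":"array","prefixItems":[{"type":"array","items":{"type":"number"},"minItems":3,"maxItems":3},{"type":"number"},{"type":"number"}],"minItems":3,"maxItems":3},"minItems":1,"maxItems":8},"only":{"type":"string"},"quiet":{"type":"boolean"},"lines":{"type":"string"}},"required":["rows"],"additionalProperties":false}. rows is a list of rows, 1 to 8 of them, each written [[dx, dy, dz], turn, opening]: dx, dy, dz in m, then a turn about the tool's z in degrees, then the finger opening in m; each row is the pose to reach, as a shift and turn from the pose commanded when the call began, along the tool's axes at that moment; what a row does not reach only later rows make up. A row lasts 1/8 s, in which the tool goes at most 0.0625 m and 10.7 degrees, less where a joint would pass 70% of its speed; a pose out of reach is approached as far as the arm can. The fingers move at their own pace and stop on an object; the grip force is fixed at half the most. Time passes only in rows, so rows that do not move let the fingers close. The tool returns the time, the measured TCP pose, the force, the opening and the grip force at its end. only (a regular expression) keeps the lines of the reply that match it, lines (a string "A,B") keeps lines A to B, and quiet returns only ok. Input that does not fit is refused with a message, and nothing moves.
- ctrl.get_obs(): the state, without advancing time (a new reading comes with each control period).
- ctrl.snapshot(name): name is "side" or "top" or "wrist"; returns a dict with "frame" (400x640x3 uint8, red, green, blue), "z_map" (400x640 float32, m along the optical axis (not along the pixel's ray), 0 where there is no reading), "fovy" (degrees; the focal length in pixels is half the picture's height over the tangent of half this angle, whatever the lens; pixels are square), "cx", "cy" (the principal point, pixels), "R" (3x3) and "t" (3): a world point X has camera coordinates R X + t; the wrist camera has in their place "T_tool_cam" (4x4, takes a point from camera to tool coordinates, whose origin is the TCP and whose axes are the flange's). Camera axes: x right, y down, z forward; pixel columns grow to the right and rows downward; lengths in m; the calibration is good to about 2 mm. A picture is of the moment at which its call begins: read the wrist's pose just before it.
- ctrl.close_job(): hands the job in; it is judged then, once.
The state is a dict: "clock": time; "joint_pos": joint angles; "qvel": joint speeds; "tau": joint torques, N m; "tool_pos": TCP position; "orientation": TCP orientation; "force": force on the tool from outside, world axes, zero at the start; "moment": the same for the moment, N m; "opening": finger opening in m; "gripper_force": force on a finger pad.
Only numpy, scipy, OpenCV 4.12 (cv2) and the standard library are available. Lean on these libraries where they do the work, as an engineer would, in place of code of your own. Each camera call takes 0.05 s, during which the arm holds its last target. There are 200 camera calls.

## Working session

There is one attempt and no reset: what is moved stays moved. The work goes in short steps, Python scripts to look and compute and a tool call to move; the robot and the scene stay as the last step left them, time stands still between calls to the robot, and variables do not carry over. Pictures are saved under pics/ and viewed, at most 13 in all, crops included, and the job is handed in when it is done.

```bash
ls; mkdir -p pics
```

Run:
```python
from plant import ctrl
import cv2,numpy as np
o=ctrl.get_obs();print(o['clock'],o['tool_pos'],o['orientation'],o['opening'])
for n in('side','top'):
    s=ctrl.snapshot(n);cv2.imwrite(f'pics/{n}0.png',s['frame'][:,:,::-1]);np.savez(f'pics/{n}0.npz',**s)
    print(n,s['fovy'],s['cx'],s['cy'],np.round(s['R'],3).tolist(),s['t'],(s['z_map']>0).mean())
```

```text
pics
plant.py
0.0 [0.24004986 0.63040479 0.2506295 ] [ 1.79907021e+02 -8.53751674e-03 -2.08509376e+01] 0.08760724596091085
side 45.91677382750864 313.39077916292706 193.30503997317817 [[-0.909, -0.416, 0.008], [-0.288, 0.616, -0.734], [0.3, -0.669, -0.68]] [0.54463866 0.28793211 0.97303658] 0.996125
top 55.02335511545252 322.6495040086972 201.61868272504654 [[0.011, -1.0, -0.011], [-0.981, -0.008, -0.191], [0.191, 0.013, -0.981]] [-0.01046475  0.65323077  0.89786238] 0.99610546875
```

View pics/side0.png

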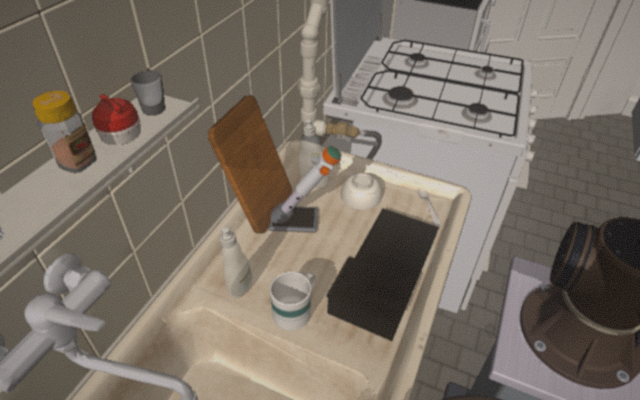

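View pics/top0.png

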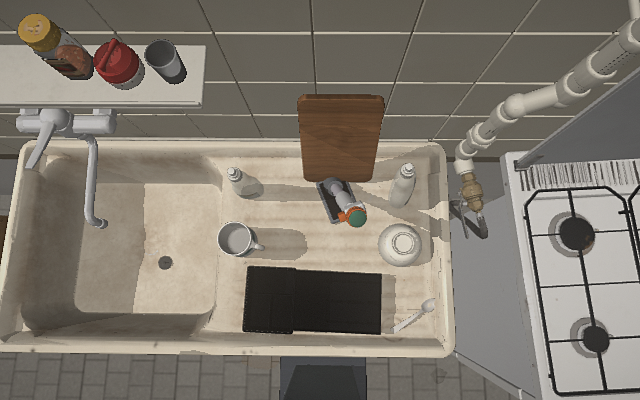

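The side view shows the scrubber with its orange ring and green head near (330,158), and its foot near (295,220). The top view shows the head at (356,217) and the foot at (340,200). The bottles stand at (238,180) and (403,185), the mug at (235,240) and the bowl at (400,245). I'll measure by colour next.

Create h.py:
```python
import numpy as np,cv2
def pts(s):
    f=200/np.tan(np.radians(s['fovy'])/2); v,u=np.mgrid[:400,:640]; z=s['z_map']
    c=np.stack([(u-s['cx'])/f*z,(v-s['cy'])/f*z,z],-1)
    return (c-s['t'])@s['R']
def ray(s,u,v):
    f=200/np.tan(np.radians(s['fovy'])/2)
    d=s['R'].T@np.array([(u-s['cx'])/f,(v-s['cy'])/f,1]);return -s['R'].T@s['t'],d/np.linalg.norm(d)
def cross(a,b):
    (p,d),(q,e)=a,b
    t=np.linalg.lstsq(np.stack([d,-e],1),q-p,rcond=None)[0]
    A,B=p+t[0]*d,q+t[1]*e;return (A+B)/2,np.linalg.norm(A-B)
def masks(s,roi):
    h=cv2.cvtColor(s['frame'],cv2.COLOR_RGB2HSV);m={}
    m['orange']=cv2.inRange(h,(4,150,80),(18,255,255));m['green']=cv2.inRange(h,(50,60,30),(90,255,255))
    k=np.zeros((400,640),np.uint8);x0,x1,y0,y1=roi;k[y0:y1,x0:x1]=1
    return {n:v*k for n,v in m.items()}
```

Run:
```python
from h import *
for n,roi in(('side',(300,350,135,190)),('top',(325,385,190,240))):
    s=dict(np.load(f'pics/{n}0.npz'));P=pts(s);M=masks(s,roi)
    for k,m in M.items():
        N,l,st,c=cv2.connectedComponentsWithStats(m)
        for i in range(1,N):
            if st[i,4]>5:
                q=P[l==i];print(n,k,st[i],c[i].round(1),np.median(q,0).round(3),q.min(0).round(3),q.max(0).round(3))
    x0,x1,y0,y1=(255,355,135,240) if n=='side' else (290,430,160,260)
    cv2.imwrite(f'pics/{n}c.png',cv2.resize(s['frame'][y0:y1,x0:x1,::-1],None,fx=5,fy=5,interpolation=cv2.INTER_CUBIC))
    # obstacles
    for uv in ([(235,262),(362,187),(291,300)] if n=='side' else [(235,172),(405,170),(235,238),(403,243),(358,216),(345,195)]):
        print(n,uv,P[uv[1],uv[0]].round(3))
```

```text
side orange [323 148  16  17 111] [328.8 157.6] [ 0.59  -0.057  0.219] [ 0.571 -0.075  0.202] [ 0.609 -0.05   0.232]
side orange [321 167   8   8  51] [324.4 170.5] [ 0.592 -0.04   0.195] [ 0.585 -0.051  0.185] [ 0.601 -0.036  0.202]
side green [328 147  12  11  81] [333.5 152. ] [ 0.585 -0.069  0.228] [ 0.572 -0.084  0.22 ] [ 0.599 -0.057  0.235]
side (235, 262) [0.68  0.209 0.111]
side (362, 187) [ 0.541 -0.174  0.056]
side (291, 300) [0.568 0.183 0.011]
top orange [338 207  28  18 143] [347.7 213.9] [ 0.599 -0.057  0.221] [ 0.577 -0.094  0.19 ] [ 0.612 -0.039  0.233]
top green [349 211  17  16 217] [357.3 218.4] [ 0.587 -0.077  0.228] [ 0.47  -0.094  0.216] [ 0.602 -0.017  1.006]
top (235, 172) [0.696 0.19  0.181]
top (405, 170) [ 0.701 -0.186  0.189]
top (235, 238) [0.565 0.223 0.012]
top (403, 243) [ 0.553 -0.204  0.05 ]
top (358, 216) [ 0.591 -0.079  0.232]
top (345, 195) [ 0.654 -0.056  0.143]
```

Run:
```python
import cv2,numpy as np
a=cv2.imread('pics/sidec.png');b=cv2.imread('pics/topc.png')
print(a.shape,b.shape)
```

```text
(525, 500, 3) (500, 700, 3)
```

View pics/topc.png

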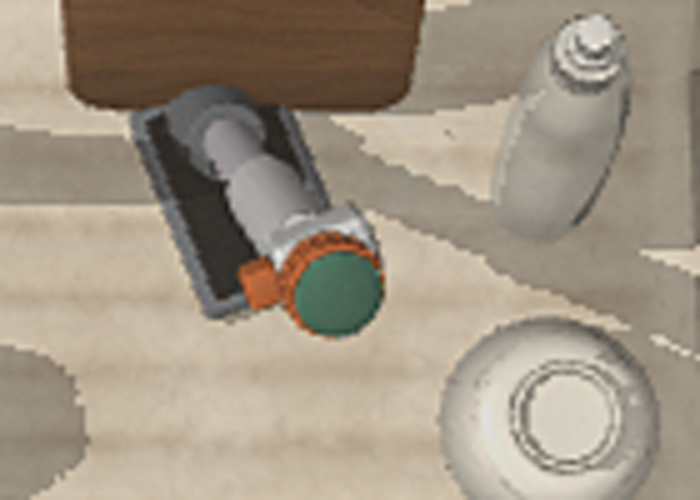

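View pics/sidec.png

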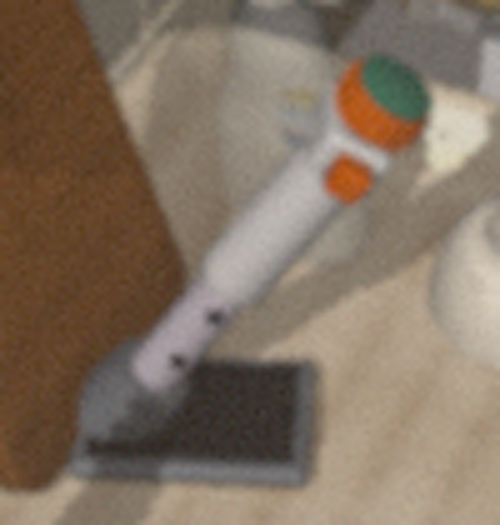

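The top crop shows the head centre at about (357.6,218.6) in the full picture, with the button on the +y side and the foot turned about 21°. The side crop shows the head at (334.4,153) and the button face at (324.4,170.5). Both views are clear enough to measure from.

Run:
```python
from h import *
S=dict(np.load('pics/side0.npz'));T=dict(np.load('pics/top0.npz'))
H,e=cross(ray(S,334.0,152.6),ray(T,357.3,218.3));print('head',H,e)
B,e=cross(ray(S,324.4,170.5),ray(T,290+258/5,160+287/5));print('button~',B,e,B-H)
L=[]
for x,y in((135,115),(215,318),(292,110),(330,205),(275,300)):
    p,d=ray(T,290+x/5,160+y/5);L.append(p+d*(.012-p[2])/d[2]);print(L[-1].round(4))
a=L[0]-L[1];b=L[2]-L[3];print(np.degrees(np.arctan2(a[1],a[0])),np.degrees(np.arctan2(b[1],b[0])))
P=pts(T);print('board',[P[v,u].round(3) for u,v in((340,100),(340,140),(340,175))])
```

```text
head [ 0.58721063 -0.07842408  0.22024438] 0.0020049198887240314
button~ [ 0.59469535 -0.04684945  0.18924658] 0.000374969567540247 [ 0.00748472  0.03157464 -0.0309978 ]
[0.7136 0.0122 0.012 ]
[ 0.6051 -0.031   0.012 ]
[ 0.717  -0.0714  0.012 ]
[ 0.6657 -0.0913  0.012 ]
[ 0.6148 -0.0623  0.012 ]
21.708762224077205 21.18628385173809
board [array([ 0.817, -0.04 ,  0.29 ]), array([ 0.777, -0.044,  0.169]), array([ 0.729, -0.048,  0.038])]
```

Emit:
drive_effector:
  rows:
    - [[0, 0, -0.06], 0, 0.088]
    - [[0.05, 0.05, -0.12], 0, 0.088]
    - [[0.26, 0.26, -0.13], 0, 0.088]
    - [[0.26, 0.26, -0.13], 0, 0.088]
    - [[0.26, 0.26, -0.13], 0, 0.088]
    - [[0.26, 0.26, -0.13], 0, 0.088]
    - [[0.26, 0.26, -0.13], 0, 0.088]
    - [[0.26, 0.26, -0.13], 0, 0.088]

```text
clock: 1.1
tool_pos: [0.3915, 0.2923, 0.3825]
orientation: [-179.9, -0.0, -21.0]
force: [0.0, -0.5, -0.3]
opening: 0.0875
gripper_force: 0.0
```

Emit:
drive_effector:
  rows:
    - [[0.28, 0.265, 0], -42.4, 0.088]
    - [[0.28, 0.265, 0], -42.4, 0.088]
    - [[0.28, 0.265, 0], -42.4, 0.088]
    - [[0.28, 0.265, 0], -42.4, 0.088]
    - [[0.28, 0.265, 0], -42.4, 0.088]
    - [[0.28, 0.265, 0], -42.4, 0.088]
    - [[0.28, 0.265, 0], -42.4, 0.088]
    - [[0.28, 0.265, 0], -42.4, 0.088]

```text
clock: 2.1
tool_pos: [0.5589, -0.054, 0.38]
orientation: [-180.0, 0.1, 21.4]
force: [0.3, -0.0, 0.2]
opening: 0.0876
gripper_force: 0.0
```

Run:
```python
from plant import ctrl
import cv2,numpy as np
o=ctrl.get_obs();print(o['clock'],o['tool_pos'],o['orientation'],o['joint_pos'])
s=ctrl.snapshot('wrist');cv2.imwrite('pics/w1.png',s['frame'][:,:,::-1]);np.savez('pics/w1.npz',pos=o['tool_pos'],ori=o['orientation'],**s)
print(s['fovy'],s['T_tool_cam'].round(3).tolist())
```

```text
2.1 [ 0.55885413 -0.05399184  0.38002827] [-1.79978896e+02  1.49344095e-01  2.13549637e+01] [ 1.44547685e+01  6.62051699e+00 -1.22843547e+00 -3.03660398e-03
 -8.23018454e+01  9.69005784e+01]
59.716418866129395 [[-0.0, -0.957, -0.29, 0.079], [1.0, -0.0, -0.0, 0.001], [0.0, -0.29, 0.957, -0.133], [0.0, 0.0, 0.0, 1.0]]
```

View pics/w1.png

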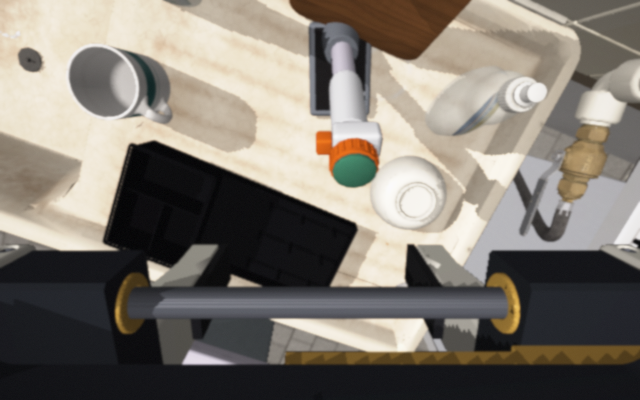

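The wrist view shows the scrubber lined up with the tool: button at (324,143), green head at (354,170). The tube runs straight up the picture, so the yaw is close. I'll measure from it.

Add to h.py:
```python
from scipy.spatial.transform import Rotation as Ro
def wr(f):
    s=dict(np.load(f));A=np.eye(4);A[:3,:3]=Ro.from_euler('xyz',s['ori'],degrees=True).as_matrix();A[:3,3]=s['pos']
    M=np.linalg.inv(A@s['T_tool_cam']);s['R'],s['t']=M[:3,:3],M[:3,3];return s
```

Run:
```python
from h import *
s=wr('pics/w1.npz');P=pts(s);M=masks(s,(300,395,110,200))
g=cv2.morphologyEx(M['green'],cv2.MORPH_OPEN,np.ones((3,3)));c=max(cv2.findContours(g,0,1)[0],key=cv2.contourArea);el=cv2.fitEllipse(c);print(el)
gp=P[cv2.erode(g,np.ones((5,5)))>0];m=np.median(gp,0);U,S_,V=np.linalg.svd(gp-gp.mean(0));n=V[2]*np.sign(V[2][2]);print('n',n,'std',S_[2]/len(gp)**.5,'lean',np.degrees(np.arccos(n[2])),np.degrees(np.arctan2(-n[1],-n[0])))
S=dict(np.load('pics/side0.npz'));T=dict(np.load('pics/top0.npz'))
R=ray(s,*el[0]);print('plane head',R[0]+R[1]*((gp.mean(0)-R[0])@n)/(R[1]@n),m)
print('x top',cross(R,ray(T,357.3,218.3)),'x side',cross(R,ray(S,334.0,152.6)))
o=M['orange'].copy();o[:,334:]=0;b=o>0;print('button px',np.argwhere(b).mean(0)[::-1],np.argwhere(b).min(0),np.argwhere(b).max(0));bp=P[b];print('button',np.median(bp,0))
yw=np.radians(21.4);fx=np.array([np.cos(yw),np.sin(yw),0]);fy=np.array([-np.sin(yw),np.cos(yw),0]);a=-.53*fx+np.array([0,0,.848])
for f in(s,T,S):
    X=pts(f);h0=np.array([.588,-.0785,.2255]);k=np.linalg.norm(X-(h0-.04*a),axis=2)<.055
    k&=X[...,2]>.15;Q=X[k];print(len(Q),'fy extents rel',np.percentile((Q-h0)@fy,[1,99]),'a max',np.percentile((Q-h0)@a,[95,99]))
```

```text
((354.05682373046875, 170.16229248046875), (31.09825325012207, 41.8278923034668), 83.19203186035156)
n [-0.85462192 -0.4537258   0.2524961 ] std 0.005492566892472429 lean 75.3747321999494 27.96419975696733
plane head [ 0.58992385 -0.07529757  0.2329843 ] [ 0.58936098 -0.07605953  0.22851478]
x top (array([ 0.58807214, -0.07784109,  0.22029938]), np.float64(0.0006740637044926031)) x side (array([ 0.58705785, -0.07811214,  0.21996857]), np.float64(0.00199573797290316))
button px [325.45566502 146.2955665 ] [132 317] [172 333]
button [ 0.59600981 -0.04790955  0.19836389]
4270 fy extents rel [-0.02344986  0.0319729 ] a max [0.00191782 0.0024477 ]
647 fy extents rel [-0.02402563  0.0330903 ] a max [0.00336846 0.0044592 ]
688 fy extents rel [-0.01297277  0.03664581] a max [0.00296748 0.00409014]
```

Emit:
drive_effector:
  rows:
    - [[0.041, 0.033, 0.04], 0, 0.088]
    - [[0.041, 0.033, 0.08], 0, 0.088]
    - [[0.041, 0.033, 0.08], 0, 0.088]
    - [[0.041, 0.033, 0.08], 0, 0.088]

```text
clock: 2.65
tool_pos: [0.6087, -0.0668, 0.3036]
orientation: [179.9, -0.1, 21.6]
force: [1.1, 1.1, 1.3]
opening: 0.0875
gripper_force: 0.0
```

Run:
```python
from plant import ctrl
from h import *
o=ctrl.get_obs();print(o['clock'],o['tool_pos'],o['orientation'])
s=ctrl.snapshot('wrist');cv2.imwrite('pics/w2.png',s['frame'][:,:,::-1]);np.savez('pics/w2.npz',pos=o['tool_pos'],ori=o['orientation'],**s)
s=wr('pics/w2.npz');s1=wr('pics/w1.npz');T=dict(np.load('pics/top0.npz'));S=dict(np.load('pics/side0.npz'))
P=pts(s)
for f,n in((T,'T'),(S,'S'),(s1,'w1'),(s,'w2')):
    X=pts(f);k=(abs(X[...,0]-.57)<.02)&(abs(X[...,1]-.08)<.04)&(X[...,2]<.05);print(n,'table z',k.sum(),np.median(X[k][:,2]) if k.any() else None)
M=masks(s,(200,450,0,400));g=cv2.morphologyEx(M['green'],cv2.MORPH_OPEN,np.ones((3,3)))
c=max(cv2.findContours(g,0,1)[0],key=cv2.contourArea);el=cv2.fitEllipse(c);print(el,cv2.boundingRect(c))
R=ray(s,*el[0]);print('w2xw1',cross(R,ray(s1,354.06,170.16)),'w2xT',cross(R,ray(T,357.3,218.3)),'w2xS',cross(R,ray(S,334.,152.6)))
k=cv2.erode(g,np.ones((7,7)))>0;print('depth head',np.median(P[k],0))
N,l,st,ce=cv2.connectedComponentsWithStats(M['orange'])
for i in range(1,N):
    if st[i,4]>20:print(st[i],ce[i])
```

```text
2.65 [ 0.60871747 -0.06683071  0.30362108] [ 1.79932466e+02 -1.00494694e-01  2.16415052e+01]
T table z 449 0.000426989802934201
S table z 338 5.073976135483664e-05
w1 table z 1612 -0.00032926795183705953
w2 table z 2034 -0.00035275739115215064
((317.7825012207031, 255.5692138671875), (33.47652816772461, 53.91646194458008), 87.31548309326172) (291, 239, 55, 34)
w2xw1 (array([ 0.58870886, -0.0765761 ,  0.22503752]), np.float64(0.00022149982647295691)) w2xT (array([ 0.5877272 , -0.07743749,  0.22264047]), np.float64(0.0010975118758466476)) w2xS (array([ 0.58630277, -0.07760469,  0.22055813]), np.float64(0.0010225752055400353))
depth head [ 0.59062471 -0.07560837  0.22934164]
[271   0  44  16 180] [292.53888889   5.33888889]
[327   0  20   8  57] [337.63157895   2.9122807 ]
[347   0  41  28 405] [367.31111111  12.        ]
[319   5  17  12  61] [326.93442623  10.60655738]
[257   7  12  12  83] [260.95180723  13.27710843]
[316  13  30  18 127] [330.05511811  21.2992126 ]
[348  15  74  54 862] [386.68909513  43.30278422]
[354  36  16   9  42] [361.0952381  40.       ]
[435  42  15  12  60] [441.86666667  47.03333333]
[378  61  10   6  22] [383.04545455  63.86363636]
[369  65  35  15 110] [386.67272727  71.19090909]
[389  65  16   7  44] [396.27272727  68.45454545]
[ 274  199   76   57 1894] [308.85691658 225.98891235]
```

View pics/w2.png

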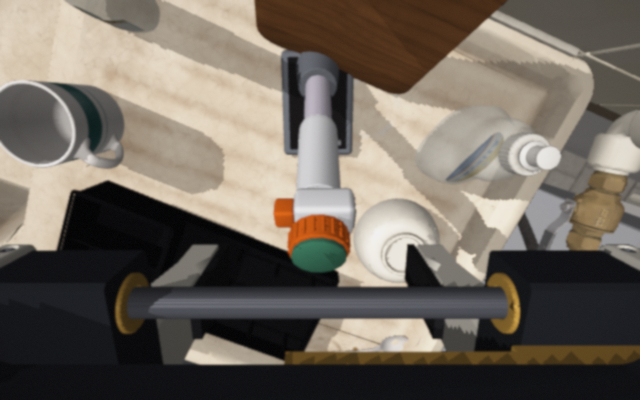

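The second wrist view shows the head at (318,255) and the button at (284,212), with the tube centred between the fingers. I'll descend to straddle the button and block.

Emit:
drive_effector:
  rows:
    - [[0.001, 0.002, 0.05], 0, 0.088]
    - [[0.001, 0.002, 0.08], 0, 0.088]
    - [[0.001, 0.002, 0.099], 0, 0.088]
    - [[0.001, 0.002, 0.099], 0, 0.088]
    - [[0.001, 0.002, 0.099], 0, 0.088]

```text
clock: 3.32
tool_pos: [0.611, -0.0688, 0.205]
orientation: [179.9, -0.2, 21.6]
force: [-0.2, -0.7, -0.3]
opening: 0.0879
gripper_force: 0.0
```

Run:
```python
from plant import ctrl
from h import *
for n in('wrist','side'):
    s=ctrl.snapshot(n);f=s['frame'][:,:,::-1]
    cv2.imwrite(f'pics/{n}3.png',f if n=='wrist' else cv2.resize(f[110:230,260:400],None,fx=5,fy=5,interpolation=2))
a=cv2.imread('pics/wrist3.png')[150:400];b=cv2.resize(cv2.imread('pics/side3.png'),(408,350));c=np.zeros((600,640,3),np.uint8);c[:250]=a;c[250:,:408]=b;cv2.imwrite('pics/c3.png',c)
```

```text
(no output)
```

View pics/c3.png

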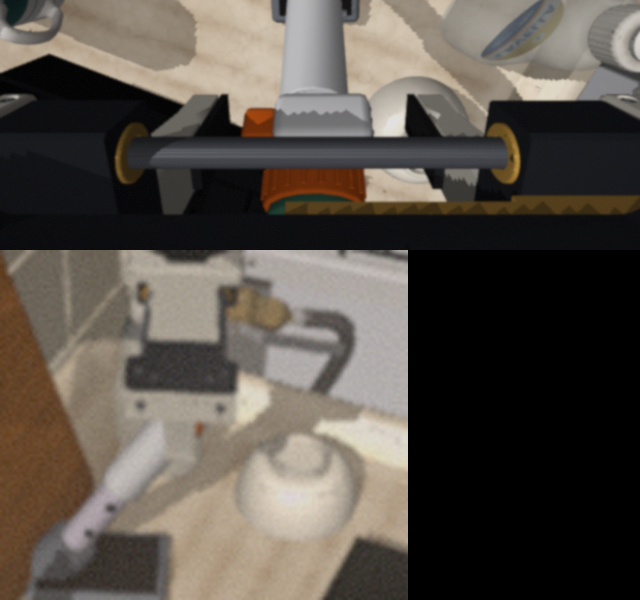

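The side crop shows the finger over the button but about 5 mm too far towards +x, with an orange sliver at (200,430). I'll shift by that much and pinch.

Emit:
drive_effector:
  rows:
    - [[-0.005, 0, -0.002], 0, 0.088]
    - [[-0.005, 0, -0.002], 0, 0.07]
    - [[-0.005, 0, -0.002], 0, 0.055]
    - [[-0.005, 0, -0.002], 0, 0.045]
    - [[-0.005, 0, -0.002], 0, 0.04]
    - [[-0.005, 0, -0.002], 0, 0.04]
    - [[-0.005, 0, -0.002], 0, 0.04]

```text
clock: 4.3
tool_pos: [0.6052, -0.0702, 0.2043]
orientation: [-179.9, 0.0, 21.6]
force: [-1.7, 5.2, -0.1]
opening: 0.0505
gripper_force: 30.0
```

Emit:
drive_effector:
  rows:
    - [[0.0045, 0, 0.0072], 0, 0.04]
    - [[0.009, 0, 0.0144], 0, 0.04]
    - [[0.0135, 0, 0.0216], 0, 0.04]
    - [[0.018, 0, 0.0288], 0, 0.04]
    - [[0.018, 0, 0.0288], 0, 0.04]
    - [[0.018, 0, 0.0288], 0, 0.04]

```text
clock: 5.05
tool_pos: [0.6222, -0.0633, 0.1749]
orientation: [-179.9, -0.0, 21.6]
force: [0.0, 5.4, -2.4]
opening: 0.0505
gripper_force: 30.0
```

Run:
```python
from plant import ctrl
import numpy as np
s=ctrl.snapshot('wrist');np.savez('pics/w4.npz',**s)
o=ctrl.get_obs();print(o['tool_pos'],o['force'])
```

```text
[ 0.62216465 -0.06328275  0.17488218] [ 1.83512933  5.17482765 -3.6803486 ]
```

Emit:
drive_effector:
  rows:
    - [[0, 0, 0], 0, 0.06]
    - [[0, 0, 0], 0, 0.088]
    - [[0, 0, 0], 0, 0.088]
    - [[0, 0, 0], 0, 0.088]
    - [[0, 0, -0.05], 0, 0.088]
    - [[0, 0, -0.10], 0, 0.088]
    - [[0, 0, -0.10], 0, 0.088]
    - [[0, 0, -0.10], 0, 0.088]

```text
clock: 6.1
tool_pos: [0.6218, -0.0646, 0.2757]
orientation: [-180.0, -0.0, 21.5]
force: [0.1, -0.5, -0.6]
opening: 0.0873
gripper_force: 0.0
```

Run:
```python
from plant import ctrl
from h import *
o=ctrl.get_obs()
s=ctrl.snapshot('wrist');np.savez('pics/w5.npz',pos=o['tool_pos'],ori=o['orientation'],**s)
s=wr('pics/w5.npz');print(s['pos'],s['ori']);M=masks(s,(200,450,100,300))
g=cv2.morphologyEx(M['green'],cv2.MORPH_OPEN,np.ones((3,3)));c=max(cv2.findContours(g,0,1)[0],key=cv2.contourArea);el=cv2.fitEllipse(c);print(el)
P=pts(s);k=cv2.erode(g,np.ones((7,7)))>0;print('depth head',np.median(P[k],0))
a=cv2.imread('pics/w2.png')[150:280,240:400];b=s['frame'][150:280,240:400,::-1]
cv2.imwrite('pics/c5.png',cv2.resize(np.hstack([a,b]),None,fx=2.5,fy=2.5,interpolation=2))
S=ctrl.snapshot('side');T=ctrl.snapshot('top');np.savez('pics/side5.npz',**S)
f=S
M=masks(f,(290,350,135,220))
for q in('green','orange'):
    N,l,st,ce=cv2.connectedComponentsWithStats(M[q])
    for i in range(1,N):
        if st[i,4]>8:print(q,st[i],ce[i])
fy=np.array([-.3685,.9296,0]);fx=np.array([.9296,.3685,0])
for n,f,roi in(('side0',dict(np.load('pics/side0.npz')),(300,350,135,190)),('side5',S,(290,350,135,220)),('w2',wr('pics/w2.npz'),(274,350,195,260)),('w5',s,(200,450,100,300))):
    X=pts(f);m=masks(f,roi)['orange']>0;Q=X[m];print(n,np.percentile(Q@fy,[1,5,50,95,99]).round(4))
```

```text
[ 0.62176137 -0.06462074  0.27574198] [-1.79996710e+02 -1.44392906e-02  2.15296454e+01]
((314.41851806640625, 245.53343200683594), (32.41121292114258, 53.09170150756836), 89.88761901855469)
depth head [ 0.60877299 -0.06899013  0.19997251]
green [320 158  11  11  80] [324.9375 162.4875]
orange [314 159  17  15 106] [320.29245283 167.86792453]
orange [312 176   8   9  48] [315.72916667 180.125     ]
side0 [-0.2896 -0.2852 -0.2671 -0.2534 -0.2525]
side5 [-0.2873 -0.2833 -0.2669 -0.2536 -0.2519]
w2 [-0.3081 -0.3058 -0.281  -0.2591 -0.2568]
w5 [-0.3081 -0.3058 -0.2812 -0.259  -0.2569]
```

View pics/c5.png

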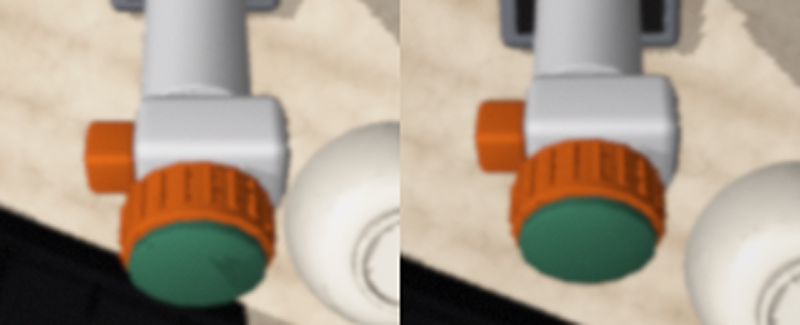

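Before and after the slide the button sticks out equally (49 px), and the head moved 35 mm, so the tube is latched. Next I'll locate the ring's axis from the depth points in tube coordinates.

Run:
```python
from h import *
yw=np.radians(21.5);fx=np.array([np.cos(yw),np.sin(yw),0]);fy=np.array([-np.sin(yw),np.cos(yw),0]);ez=np.array([0,0,1])
a=-.53*fx+.848*ez;p=.848*fx+.53*ez
for n,f,roi in(('w5',wr('pics/w5.npz'),(200,450,100,300)),('side5',dict(np.load('pics/side5.npz')),(290,350,135,220))):
    X=pts(f);M=masks(f,roi)
    for q in('green','orange'):
        N,l,st,ce=cv2.connectedComponentsWithStats(M[q])
        for i in range(1,N):
            if st[i,4]>40:
                Q=X[l==i]
                for nm,ax in(('p',p),('a',a),('fy',fy)):print(n,q,st[i,4],nm,np.percentile(Q@ax,[2,10,50,90,98]).round(4))
    m=M['orange']>0;Q=X[m]
    if n=='w5':
        for lo in np.arange(-.335,-.24,.006):
            k=abs(Q@fy-lo)<.003
            if k.sum()>5:print('ring/btn fy %.3f'%lo,k.sum(),'p',np.percentile(Q[k]@p,[5,95]).round(4),'a',np.percentile(Q[k]@a,[5,95]).round(4))
        k=(abs(X@fy+.2875)<.002)&(X[...,2]>.05)&(X[...,2]<.26)&(abs(X@fx-.57)<.08);Q=X[k];A=Q@a
        for lo in np.arange(-.24,-.08,.01):
            j=abs(A-lo)<.005
            if j.any():print('line a %.3f p %.4f'%(lo,np.median(Q[j]@p)),j.sum())
```

```text
w5 green 1413 p [0.5471 0.5513 0.5644 0.5738 0.5758]
w5 green 1413 a [-0.1216 -0.1202 -0.1175 -0.1164 -0.1161]
w5 green 1413 fy [-0.3033 -0.2994 -0.2876 -0.2751 -0.2713]
w5 orange 1856 p [0.5536 0.5611 0.5729 0.5779 0.579 ]
w5 orange 1856 a [-0.1627 -0.1548 -0.133  -0.1241 -0.1231]
w5 orange 1856 fy [-0.3063 -0.3016 -0.28   -0.2602 -0.2564]
ring/btn fy -0.305 176 p [0.5617 0.5732] a [-0.1369 -0.1233]
ring/btn fy -0.299 208 p [0.5713 0.577 ] a [-0.1384 -0.1235]
ring/btn fy -0.293 201 p [0.5755 0.579 ] a [-0.1386 -0.1235]
ring/btn fy -0.287 205 p [0.5764 0.5791] a [-0.1393 -0.1233]
ring/btn fy -0.281 208 p [0.5747 0.5789] a [-0.1392 -0.1237]
ring/btn fy -0.275 193 p [0.5713 0.5769] a [-0.1383 -0.1236]
ring/btn fy -0.269 258 p [0.5567 0.5712] a [-0.1605 -0.1236]
ring/btn fy -0.263 232 p [0.5521 0.5667] a [-0.1637 -0.1507]
ring/btn fy -0.257 174 p [0.5523 0.5666] a [-0.1636 -0.1509]
line a -0.240 p 0.5752 27
line a -0.230 p 0.5749 30
line a -0.220 p 0.5751 41
line a -0.210 p 0.5750 39
line a -0.200 p 0.5751 41
line a -0.190 p 0.5750 44
line a -0.180 p 0.5751 45
line a -0.170 p 0.5741 52
line a -0.160 p 0.5743 51
line a -0.150 p 0.5734 57
line a -0.140 p 0.5777 43
line a -0.130 p 0.5778 70
line a -0.120 p 0.5678 238
side5 green 80 p [0.5463 0.5489 0.5599 0.5688 0.5709]
side5 green 80 a [-0.1199 -0.1187 -0.1161 -0.1147 -0.1137]
side5 green 80 fy [-0.2927 -0.2888 -0.2793 -0.2702 -0.268 ]
side5 orange 106 p [0.5417 0.5474 0.5651 0.5759 0.5775]
side5 orange 106 a [-0.1369 -0.1356 -0.1286 -0.1228 -0.1217]
side5 orange 106 fy [-0.2852 -0.2797 -0.2685 -0.2643 -0.2629]
side5 orange 48 p [0.5506 0.5524 0.5581 0.5646 0.5657]
side5 orange 48 a [-0.1616 -0.1607 -0.1536 -0.1497 -0.1481]
side5 orange 48 fy [-0.2629 -0.2603 -0.2547 -0.252  -0.251 ]
```

The ring's axis and centre come out consistent: ring diameter 42 mm, fy symmetric. Next I'll approach turned −30°, grip, and twist clockwise in two strokes.

Emit:
drive_effector:
  rows:
    - [[-0.0116, 0, 0], -10, 0.07]
    - [[-0.0116, 0, 0], -20, 0.07]
    - [[-0.0116, 0, 0], -30, 0.07]
    - [[-0.0116, 0, 0.035], -30, 0.07]
    - [[-0.0116, 0, 0.0704], -30, 0.07]
    - [[-0.0116, 0, 0.0704], -30, 0.055]
    - [[-0.0116, 0, 0.0704], -30, 0.03]
    - [[-0.0116, 0, 0.0704], -30, 0.03]

```text
clock: 7.25
tool_pos: [0.6116, -0.0682, 0.2068]
orientation: [180.0, -0.1, 51.6]
force: [-6.0, 7.9, -0.2]
opening: 0.0454
gripper_force: 5.0
```

Emit:
drive_effector:
  rows:
    - [[0, 0, 0], 0, 0.03]
    - [[0, 0, 0], 0, 0.03]

```text
clock: 7.5
tool_pos: [0.6106, -0.0673, 0.206]
orientation: [-179.9, -0.1, 51.6]
force: [-4.2, 5.5, -0.1]
opening: 0.0417
gripper_force: 30.0
```

Emit:
drive_effector:
  rows:
    - [[0, 0, 0], 10, 0.03]
    - [[0, 0, 0], 20, 0.03]
    - [[0, 0, 0], 30, 0.03]
    - [[0, 0, 0], 40, 0.03]
    - [[0, 0, 0], 50, 0.03]
    - [[0, 0, 0], 60, 0.03]
    - [[0, 0, 0], 60, 0.03]

```text
clock: 8.38
tool_pos: [0.6102, -0.0675, 0.2075]
orientation: [-179.9, 0.0, -8.6]
force: [-8.4, 5.3, 9.0]
opening: 0.0406
gripper_force: 31.1
```

```bash
python3 -c "
from plant import ctrl
o=ctrl.get_obs();print(o['force'],o['moment'],o['opening'])"
```

```text
[-8.35720126  5.31088016  9.03309839] [2.46472787 3.28002716 0.14426979] 0.04059456251517531
```

Emit:
drive_effector:
  rows:
    - [[0, 0, 0], 0, 0.055]
    - [[0, 0, 0], 0, 0.055]
    - [[0, 0, -0.04], 0, 0.07]
    - [[0, 0, -0.06], -15, 0.07]
    - [[0, 0, -0.06], -30, 0.07]
    - [[0, 0, -0.06], -30, 0.07]

```text
clock: 9.12
tool_pos: [0.6117, -0.0687, 0.2662]
orientation: [180.0, -0.1, 21.9]
force: [-0.5, -0.9, -0.4]
opening: 0.07
gripper_force: 0.0
```

Run:
```python
from plant import ctrl
from h import *
o=ctrl.get_obs();print(o['tool_pos'],o['orientation'],o['force'])
s=ctrl.snapshot('wrist');np.savez('pics/w6.npz',pos=o['tool_pos'],ori=o['orientation'],**s)
S=ctrl.snapshot('side')
a=cv2.resize(s['frame'][150:270,230:390,::-1],None,fx=3,fy=3,interpolation=2);b=cv2.resize(S['frame'][145:205,295:345,::-1],None,fx=6,fy=6,interpolation=2)
cv2.imwrite('pics/c6.png',np.hstack([a,b]))
```

```text
[ 0.61165384 -0.06865215  0.26618254] [ 1.79978716e+02 -8.78831709e-02  2.18617773e+01] [-0.46362153 -0.90170214 -0.42693105]
```

View pics/c6.png

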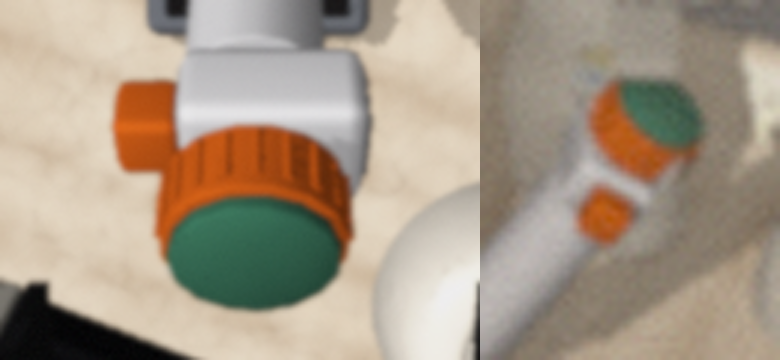

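The button is still fully out, and the ring sits free with its tick still near the right edge at (690,148). On to the second stroke.

Emit:
drive_effector:
  rows:
    - [[0, 0, 0], -10, 0.07]
    - [[0, 0, 0], -20, 0.07]
    - [[0, 0, 0], -30, 0.07]
    - [[0, 0, 0.03], -30, 0.07]
    - [[0, 0, 0.06], -30, 0.055]
    - [[0, 0, 0.06], -30, 0.03]
    - [[0, 0, 0.06], -30, 0.03]
    - [[0, 0, 0.06], -30, 0.03]

```text
clock: 10.22
tool_pos: [0.6103, -0.0678, 0.2062]
orientation: [-179.9, -0.0, 51.5]
force: [-5.0, 4.4, -0.4]
opening: 0.0412
gripper_force: 30.0
```

Emit:
drive_effector:
  rows:
    - [[0, 0, 0], 0, 0.03]
    - [[0, 0, 0], 0, 0.03]
    - [[0, 0, 0], 10, 0.03]
    - [[0, 0, 0], 20, 0.03]
    - [[0, 0, 0], 30, 0.03]

```text
clock: 10.85
tool_pos: [0.6098, -0.0677, 0.2062]
orientation: [-179.9, 0.1, 21.2]
force: [-8.0, 4.5, 1.9]
opening: 0.04
gripper_force: 29.9
```

```bash
python3 -c "
from plant import ctrl
o=ctrl.get_obs();print(o['force'],o['moment'],o['opening'])"
```

```text
[-8.02726718  4.47777645  1.91448434] [2.23935423 2.64008701 0.43133063] 0.040036933056447954
```

Emit:
drive_effector:
  rows:
    - [[0, 0, 0], 10, 0.03]
    - [[0, 0, 0], 20, 0.03]
    - [[0, 0, 0], 30, 0.03]
    - [[0, 0, 0], 30, 0.03]

```text
clock: 11.35
tool_pos: [0.61, -0.0658, 0.2056]
orientation: [-179.8, 0.1, -8.6]
force: [-5.8, 12.4, -0.1]
opening: 0.0378
gripper_force: 29.5
```

```bash
python3 -c "
from plant import ctrl
o=ctrl.get_obs();print(o['force'],o['moment'],o['opening'])"
```

```text
[-5.75452524 12.42703863 -0.13544763] [4.84652935 2.2970714  0.42910275] 0.03783537996155309
```

Emit:
drive_effector:
  rows:
    - [[0, 0, 0], 0, 0.055]
    - [[0, 0, 0], 0, 0.055]
    - [[0, 0, -0.04], 0, 0.07]
    - [[0, 0, -0.06], -15, 0.07]
    - [[0, 0, -0.06], -30, 0.07]
    - [[0, 0, -0.06], -30, 0.07]

```text
clock: 12.1
tool_pos: [0.6118, -0.069, 0.2668]
orientation: [180.0, -0.1, 21.8]
force: [-1.0, 0.5, 0.5]
opening: 0.0696
gripper_force: 0.0
```

Run:
```python
from plant import ctrl
from h import *
o=ctrl.get_obs()
s=ctrl.snapshot('wrist');np.savez('pics/w7.npz',pos=o['tool_pos'],ori=o['orientation'],**s)
S=ctrl.snapshot('side');T=ctrl.snapshot('top');np.savez('pics/side7.npz',**S)
r=lambda f,y0,y1,x0,x1,k:cv2.resize(f['frame'][y0:y1,x0:x1,::-1],None,fx=k,fy=k,interpolation=2)
w0=wr('pics/w6.npz')
c=np.zeros((600,800,3),np.uint8);A=r(s,150,270,230,390,3);c[:360,:480]=A;B=r(S,150,200,295,345,6);c[:300,480:780]=B
D=r(dict(np.load('pics/side5.npz')),150,190,300,340,6);c[360:600,:240]=D
E_=r(T,195,225,325,375,5) ;c[360:510,260:510]=E_
cv2.imwrite('pics/c7.png',c)
```

```text
(no output)
```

View pics/c7.png

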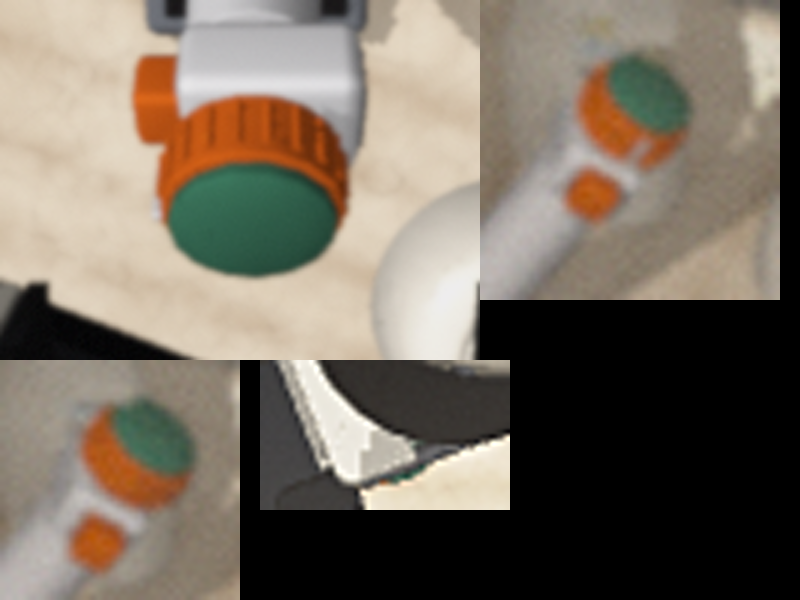

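The button now sticks out only 45 px (it was 65), and the head has moved towards +x. The tube has slipped past its hole and the pin is riding. The ring tick is visible at (155,213) in the wrist crop and (640,150) in the side crop. I'll measure both.

Create m.py:
```python
from h import *
yw=np.radians(21.5);fx=np.array([np.cos(yw),np.sin(yw),0]);fy=np.array([-np.sin(yw),np.cos(yw),0]);ez=np.array([0,0,1])
a=-.53*fx+.848*ez;p=.848*fx+.53*ez
def meas(f,roi=(200,450,100,300)):
    X=pts(f);M=masks(f,roi);g=cv2.morphologyEx(M['green'],cv2.MORPH_OPEN,np.ones((3,3)))>0;o=M['orange']>0
    G=X[g];O=X[o]
    return 'green a %s p %s fy %s | orange a %s p98 %.4f fy %s'%(np.percentile(G@a,[50,90]).round(4),np.percentile(G@p,[2,98]).round(4),np.percentile(G@fy,[2,98]).round(4),np.percentile(O@a,[2,98]).round(4),np.percentile(O@p,98),np.percentile(O@fy,[2,98]).round(4))
```

Run:
```python
from m import *
for n in('w5','w6','w7'):print(n,meas(wr(f'pics/{n}.npz')))
for n in('side5','side7'):print(n,meas(dict(np.load(f'pics/{n}.npz')),(290,350,135,220)))
# tick angle
S=dict(np.load('pics/side7.npz'));w=wr('pics/w7.npz')
X,e=cross(ray(S,295+160/6,150+150/6),ray(w,230+155/3,150+213/3));print('tick',X,e)
c=np.array([X@p-.558,X@fy+.2877,X@a]);print(c,'angle from -p toward fy',np.degrees(np.arctan2(c[1],-c[0])))
for f,u,v in((S,295+160/6,150+150/6),(w,230+155/3,150+213/3)):
    q,d=ray(f,u,v);# hit cylinder r=.0215
    D=np.array([d@p,d@fy]);q0=np.array([q@p-.558,q@fy+.2877]);A,B,C=D@D,2*q0@D,q0@q0-.0215**2;dis=B*B-4*A*C
    t=(-B-max(dis,0)**.5)/2/A;h=q0+t*D;print('cyl',dis>0,h,(q+t*d)@a,np.degrees(np.arctan2(h[1],-h[0])))
```

```text
w5 green a [-0.1175 -0.1164] p [0.5471 0.5758] fy [-0.3033 -0.2713] | orange a [-0.1627 -0.1231] p98 0.5790 fy [-0.3063 -0.2564]
w6 green a [-0.1191 -0.1181] p [0.5467 0.5759] fy [-0.3033 -0.2713] | orange a [-0.1644 -0.1248] p98 0.5789 fy [-0.3064 -0.2563]
w7 green a [-0.1279 -0.1269] p [0.546  0.5758] fy [-0.3031 -0.2714] | orange a [-0.1724 -0.1335] p98 0.5790 fy [-0.3064 -0.2604]
side5 green a [-0.1161 -0.1147] p [0.5463 0.5709] fy [-0.2927 -0.268 ] | orange a [-0.1615 -0.1218] p98 0.5771 fy [-0.284  -0.2516]
side7 green a [-0.1265 -0.1251] p [0.5474 0.5727] fy [-0.2937 -0.2687] | orange a [-0.1717 -0.1314] p98 0.5769 fy [-0.2862 -0.2557]
tick [ 0.60092684 -0.04794887  0.17333139] 0.0015469379928110712
[-0.00690881  0.0228471  -0.14003095] angle from -p toward fy 73.17504249734166
cyl True [-0.00773438  0.02006064] -0.14281966157766438 68.91585714992252
cyl False [0.00270152 0.02135623] -0.13151781634839677 97.20951616422141
```

The tube is about 10.5 mm too low (slide ≈45 mm) with the pin riding, and the ring is at roughly 70–73°. I'll grip the ring and pull it back up the axis until the pin springs into the hole.

Emit:
drive_effector:
  rows:
    - [[0.004, -0.0007, 0.03], -8, 0.07]
    - [[0.004, -0.0007, 0.06], -15, 0.07]
    - [[0.004, -0.0007, 0.072], -15, 0.06]
    - [[0.004, -0.0007, 0.072], -15, 0.03]
    - [[0.004, -0.0007, 0.072], -15, 0.03]
    - [[0.004, -0.0007, 0.072], -15, 0.03]
    - [[0.004, -0.0007, 0.072], -15, 0.03]

```text
clock: 13.12
tool_pos: [0.6151, -0.0658, 0.1943]
orientation: [180.0, -0.1, 36.5]
force: [-1.6, 5.7, 0.8]
opening: 0.0415
gripper_force: 29.8
```

Emit:
drive_effector:
  rows:
    - [[-0.0015, -0.0004, -0.0025], 0, 0.03]
    - [[-0.003, -0.0008, -0.005], 0, 0.03]
    - [[-0.0043, -0.0012, -0.0071], 0, 0.03]
    - [[-0.0043, -0.0012, -0.0071], 0, 0.03]

```text
clock: 13.62
tool_pos: [0.6109, -0.0675, 0.2014]
orientation: [180.0, -0.1, 36.5]
force: [-1.9, 6.8, 3.5]
opening: 0.0411
gripper_force: 29.9
```

Emit:
drive_effector:
  rows:
    - [[-0.0005, -0.0001, -0.0008], 0, 0.03]
    - [[-0.001, -0.0003, -0.0017], 0, 0.03]
    - [[-0.001, -0.0003, -0.0017], 0, 0.03]

```text
clock: 14.0
tool_pos: [0.6101, -0.0677, 0.2026]
orientation: [180.0, -0.1, 36.5]
force: [0.0, 5.0, -1.2]
opening: 0.0415
gripper_force: 29.8Traceback (most recent call last):
```

Run:
```python
from plant import ctrl
from m import *
S=ctrl.snapshot('side');np.savez('pics/s8.npz',**S);print(meas(S,(290,350,135,220)))
```

```text
  File "<stdin>", line 3, in <module>
  File "m.py", line 7, in meas
    return 'green a %s p %s fy %s | orange a %s p98 %.4f fy %s'%(np.percentile(G@a,[50,90]).round(4),np.percentile(G@p,[2,98]).round(4),np.percentile(G@fy,[2,98]).round(4),np.percentile(O@a,[2,98]).round(4),np.percentile(O@p,98),np.percentile(O@fy,[2,98]).round(4))
                                                                 ~~~~~~~~~~~~~^^^^^^^^^^^^^
    return _quantile_unchecked(
        a, q, axis, out, overwrite_input, method, keepdims, weights)
    return _ureduce(a,
                    func=_quantile_ureduce_func,
    ...<5 lines>...
                    overwrite_input=overwrite_input,
                    method=method)
    r = func(a, **kwargs)
    result = _quantile(arr,
                       quantiles=q,
    ...<2 lines>...
                       out=out,
                       weights=wgt)
    slices_having_nans = np.isnan(arr[-1, ...])
                                  ~~~^^^^^^^^^
IndexError: index -1 is out of bounds for axis 0 with size 0
```

Run:
```python
from plant import ctrl
from m import *
o=ctrl.get_obs();print(o['force']);s=ctrl.snapshot('wrist');np.savez('pics/w8.npz',pos=o['tool_pos'],ori=o['orientation'],**s)
for n,f in(('s',dict(np.load('pics/s8.npz'))),('w',wr('pics/w8.npz'))):
    X=pts(f);m=masks(f,(290,350,135,220) if n=='s' else (150,450,0,260))['orange']>0;R_=X-( -.2877*fy+.558*p-.135*a)
    m&=np.linalg.norm(R_,axis=2)<.06;Q=X[m];print(n,len(Q))
    if len(Q)>5:print(np.percentile(Q@a,[2,50,98]).round(4),np.percentile(Q@fy,[2,50,90,98]).round(4))
```

```text
[ 0.60254278  6.44020401 -1.42239132]
s 50
[-0.1629 -0.1536 -0.1486] [-0.2636 -0.254  -0.2513 -0.2495]
w 3466
[-0.1647 -0.1362 -0.1249] [-0.3018 -0.2759 -0.2595 -0.2559]
```

The button is fully out again (fy and a match the latched values). I'll twist in gentle steps, watching the force and tube position.

Create chk.py:
```python
from plant import ctrl
from m import *
o=ctrl.get_obs();print(o['clock'],'F',o['force'].round(1) if hasattr(o['force'],'round') else o['force'],'M',np.round(o['moment'],2),'op',round(o['opening'],4))
s=ctrl.snapshot('wrist');np.savez('pics/wk.npz',pos=o['tool_pos'],ori=o['orientation'],**s)
f=wr('pics/wk.npz');X=pts(f);m=masks(f,(150,450,0,300))['orange']>0
m&=np.linalg.norm(X-(-.2877*fy+.558*p-.135*a),axis=2)<.06;Q=X[m];print('orange a',np.percentile(Q@a,[2,98]).round(4),'fy98',np.percentile(Q@fy,[98]).round(4))
```

```text
(no output)
```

Emit:
drive_effector:
  rows:
    - [[0, 0, 0], 5, 0.03]
    - [[0, 0, 0], 10, 0.03]
    - [[0, 0, 0], 10, 0.03]

```text
clock: 14.48
tool_pos: [0.6079, -0.0687, 0.2023]
orientation: [-180.0, 0.2, 26.5]
force: [-6.4, 1.8, 2.9]
opening: 0.0409
gripper_force: 30.1
```

```bash
python3 chk.py
```

```text
14.475 F [-6.4  1.8  2.9] M [0.66 2.27 0.51] op 0.0409
orange a [-0.1648 -0.1251] fy98 [-0.2563]
```

Emit:
drive_effector:
  rows:
    - [[0, 0, 0], 5, 0.03]
    - [[0, 0, 0], 10, 0.03]
    - [[0, 0, 0], 10, 0.03]

```text
clock: 14.9
tool_pos: [0.608, -0.0682, 0.2022]
orientation: [-179.9, 0.2, 16.5]
force: [-5.7, 5.2, 1.6]
opening: 0.041
gripper_force: 30.0
```

```bash
python3 chk.py
```

```text
14.9 F [-5.7  5.2  1.6] M [1.62 2.23 0.63] op 0.041
orange a [-0.1648 -0.1251] fy98 [-0.2565]
```

The moment of about 0.6 N m, far above the 0.15 N m turning torque, says the ring is at its stop. I'll release and check.

Emit:
drive_effector:
  rows:
    - [[0, 0, 0], 0, 0.055]
    - [[0, 0, 0], 0, 0.06]
    - [[0, 0, -0.04], 0, 0.07]
    - [[0, 0, -0.06], 0, 0.07]
    - [[0, 0, -0.06], 0, 0.07]
    - [[0, 0, -0.06], 0, 0.07]

```text
clock: 15.7
tool_pos: [0.6093, -0.0686, 0.2616]
orientation: [-180.0, 0.0, 16.5]
force: [-0.6, -0.6, -0.1]
opening: 0.0699
gripper_force: 0.0
```

```bash
python3 chk.py
```

Run:
```python
from plant import ctrl
from m import *
S=ctrl.snapshot('side');np.savez('pics/side9.npz',**S);w=wr('pics/wk.npz');print(meas(w))
r=lambda f,y0,y1,x0,x1,k:cv2.resize(f['frame'][y0:y1,x0:x1,::-1],None,fx=k,fy=k,interpolation=2)
c=np.zeros((400,800,3),np.uint8);c[:360,:480]=r(w,150,270,230,390,3);c[:400,480:]=r(S,150,200,295,335,8);cv2.imwrite('pics/c9.png',c)
# predicted tick pixels for several ring angles, tick at ring height
def proj(f,X):
    F=200/np.tan(np.radians(f['fovy'])/2);q=f['R']@X+f['t'];return q[:2]/q[2]*F+[f['cx'],f['cy']]
for d in(60,67,73,81,90):
    t=np.radians(d);
    for ac in(-.1265,-.134,-.1405):
        X=(.558-.0215*np.cos(t))*p+(-.2877+.0215*np.sin(t))*fy+ac*a;u=proj(S,X);v=proj(w,X)
        print(d,ac,'side crop',((u-[295,150])*8+[480,0]).round(0),'wrist crop',((v-[230,150])*3).round(0))
```

```text
15.7 F [-0.6 -0.6 -0.1] M [-0.1  -0.03  0.01] op 0.0699
orange a [-0.1645 -0.125 ] fy98 [-0.2565]
green a [-0.119  -0.1181] p [0.547  0.5759] fy [-0.3032 -0.2714] | orange a [-0.1645 -0.1249] p98 0.5790 fy [-0.3066 -0.2565]
60 -0.1265 side crop [734. 165.] wrist crop [179. 274.]
60 -0.134 side crop [719. 182.] wrist crop [179. 247.]
60 -0.1405 side crop [707. 196.] wrist crop [179. 224.]
67 -0.1265 side crop [727. 164.] wrist crop [172. 269.]
67 -0.134 side crop [712. 181.] wrist crop [173. 241.]
67 -0.1405 side crop [700. 195.] wrist crop [173. 218.]
73 -0.1265 side crop [721. 163.] wrist crop [167. 263.]
73 -0.134 side crop [706. 179.] wrist crop [168. 236.]
73 -0.1405 side crop [693. 194.] wrist crop [168. 213.]
81 -0.1265 side crop [712. 160.] wrist crop [162. 256.]
81 -0.134 side crop [697. 176.] wrist crop [163. 228.]
81 -0.1405 side crop [685. 191.] wrist crop [163. 205.]
90 -0.1265 side crop [702. 155.] wrist crop [159. 247.]
90 -0.134 side crop [687. 172.] wrist crop [159. 219.]
90 -0.1405 side crop [675. 186.] wrist crop [160. 195.]
```

View pics/c9.png

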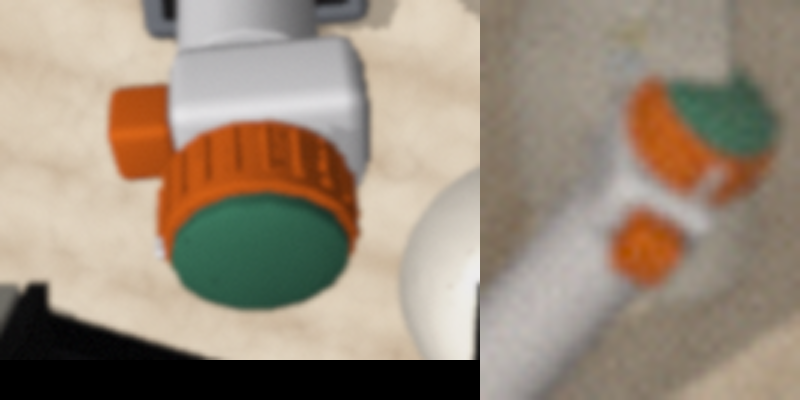

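The side crop shows the tick at about (712,185) and the wrist crop shows it at (159,248), roughly 67–80°. That isn't conclusive. I'll move the wrist camera to the button side for a clear look.

Emit:
drive_effector:
  rows:
    - [[0, -0.06, -0.03], 0, 0.07]
    - [[-0.04, -0.12, -0.03], 0, 0.07]
    - [[-0.08, -0.14, -0.03], 0, 0.07]
    - [[-0.08, -0.14, -0.03], 0, 0.07]
    - [[-0.08, -0.14, -0.03], 0, 0.07]

```text
clock: 16.42
tool_pos: [0.4931, 0.0432, 0.2922]
orientation: [180.0, -0.0, 16.6]
force: [0.6, -0.0, 0.6]
opening: 0.0704
gripper_force: 0.0
```

Run:
```python
from plant import ctrl
from m import *
o=ctrl.get_obs();s=ctrl.snapshot('wrist');np.savez('pics/wa.npz',pos=o['tool_pos'],ori=o['orientation'],**s);w=wr('pics/wa.npz')
F=200/np.tan(np.radians(w['fovy'])/2)
def proj(f,X):
    q=f['R']@X+f['t'];return q[:2]/q[2]*F+[f['cx'],f['cy']]
C=lambda d,ac,r=.0213:(.558-r*np.cos(np.radians(d)))*p+(-.2877+r*np.sin(np.radians(d)))*fy+ac*a
u0=proj(w,C(0,-.133,0)).astype(int);print('ring px',u0)
x0,y0=u0-[50,50];x0=max(x0,0);y0=max(y0,0)
cv2.imwrite('pics/ca.png',cv2.resize(w['frame'][y0:y0+100,x0:x0+100,::-1],None,fx=6,fy=6,interpolation=2));print(x0,y0)
print(meas(w,(0,640,0,300)))
M=masks(w,(x0,x0+100,y0,y0+100));c=max(cv2.findContours(M['green'],0,1)[0],key=cv2.contourArea);e=cv2.fitEllipse(c)[0];print('head obs',((np.array(e)-[x0,y0])*6).round(),'pred',((proj(w,C(0,-.1182,0))-[x0,y0])*6).round())
for d in(50,60,67,73,81,90):print(d,[((proj(w,C(d,ac))-[x0,y0])*6).round().tolist() for ac in(-.126,-.133,-.140)])
```

```text
ring px [527  93]
477 43
green a [-0.1193 -0.1179] p [0.5329 0.5755] fy [-0.3014 -0.0516] | orange a [-0.1655 -0.1246] p98 0.5787 fy [-0.2988 -0.2542]
head obs [342. 347.] pred [364. 376.]
50 [[139.0, 454.0], [115.0, 419.0], [92.0, 384.0]]
60 [[128.0, 433.0], [105.0, 398.0], [82.0, 363.0]]
67 [[124.0, 417.0], [101.0, 381.0], [78.0, 347.0]]
73 [[123.0, 401.0], [99.0, 366.0], [77.0, 332.0]]
81 [[126.0, 379.0], [101.0, 344.0], [78.0, 310.0]]
90 [[133.0, 353.0], [108.0, 318.0], [85.0, 284.0]]
```

View pics/ca.png

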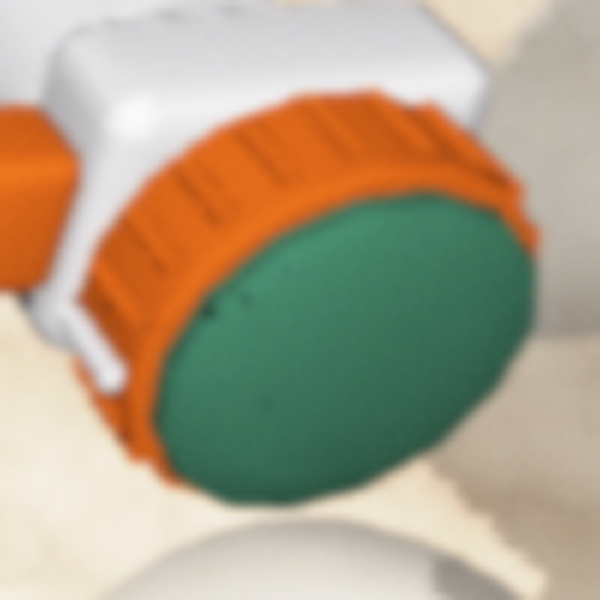

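The tick shows clearly from (65,310) to (115,382), at the lower left of the ring. I'll compute its angle inside this one picture, fitting the ring and head circles in tube coordinates.

Run:
```python
from m import *
from scipy.optimize import least_squares
w=wr('pics/wa.npz');X=pts(w);M=masks(w,(477,577,43,143))
g=M['green'];n,l,st,ce=cv2.connectedComponentsWithStats(g);i=1+np.argmax(st[1:,4]);c=max(cv2.findContours((l==i).astype(np.uint8),0,1)[0],key=cv2.contourArea)[:,0]
# rays of contour onto head plane a=const, circle fit
def onplane(u,v,ac):
    q,d=ray(w,u,v);P=q+d*(ac-q@a)/(d@a);return [P@p,P@fy]
for ac in(-.1175,-.1185,-.1195):
    Q=np.array([onplane(u,v,ac) for u,v in c]);f=least_squares(lambda x:np.hypot(Q[:,0]-x[0],Q[:,1]-x[1])-x[2],[.558,-.2877,.019],loss='soft_l1',f_scale=.0005);print('head',ac,f.x.round(4))
h=f.x
O=X[M['orange']>0];k=(O@a>-.139)&(O@a<-.126);O=O[k];r=np.hypot(O@p-.558,O@fy+.2877);O=O[(r>.017)&(r<.025)]
f=least_squares(lambda x:np.hypot(O@p-x[0],O@fy-x[1])-x[2],[.558,-.2877,.021],loss='soft_l1',f_scale=.0005);print('ring',f.x.round(4),len(O))
m=np.zeros((400,640),bool);hs=cv2.cvtColor(w['frame'],cv2.COLOR_RGB2HSV)
for v in range(43+50,43+66):
    for u in range(477+9,477+22):
        if hs[v,u,1]<70:
            P=X[v,u];c0=(P@p-f.x[0],P@fy-f.x[1]);
            if np.hypot(*c0)<.027 and -.142<P@a<-.122:print(u,v,np.hypot(*c0).round(4),(P@a).round(4),np.degrees(np.arctan2(c0[1],-c0[0])).round(1))
```

```text
head -0.1175 [ 0.5614 -0.2833  0.018 ]
head -0.1185 [ 0.5607 -0.284   0.0181]
head -0.1195 [ 0.56   -0.2848  0.0182]
ring [ 0.5575 -0.2874  0.0206] 1043
487 94 0.0223 -0.1416 81.9
488 94 0.0226 -0.1396 85.1
489 94 0.0212 -0.141 82.2
490 94 0.0212 -0.1397 84.3
487 95 0.0233 -0.1393 84.1
488 95 0.0225 -0.1394 83.4
489 95 0.022 -0.139 83.8
490 95 0.0211 -0.1395 82.4
487 96 0.0225 -0.1407 79.4
488 96 0.0223 -0.1396 80.9
489 96 0.0227 -0.1373 84.9
490 96 0.0217 -0.1379 83.4
491 96 0.021 -0.138 82.7
487 97 0.0228 -0.1397 79.1
488 97 0.0234 -0.137 83.9
489 97 0.0227 -0.137 83.5
490 97 0.0223 -0.1364 84.1
491 97 0.0214 -0.1368 83.0
492 97 0.0214 -0.1355 85.1
488 98 0.0229 -0.1378 80.4
489 98 0.0228 -0.1365 82.2
490 98 0.0229 -0.1351 84.6
491 98 0.0217 -0.136 82.5
492 98 0.0211 -0.1358 82.4
488 99 0.0231 -0.1371 79.5
489 99 0.0229 -0.1361 81.0
490 99 0.0225 -0.1355 81.7
491 99 0.0226 -0.134 84.3
492 99 0.0215 -0.1348 82.3
493 99 0.0212 -0.1339 83.6
489 100 0.0227 -0.1364 78.4
490 100 0.0229 -0.1345 81.7
491 100 0.0226 -0.1337 82.8
492 100 0.0223 -0.1329 84.0
493 100 0.0221 -0.1318 85.6
494 10
[... 396 characters left out ...]
-0.1312 80.9
493 103 0.023 -0.1293 84.3
494 103 0.0225 -0.129 84.6
495 103 0.0216 -0.1293 83.6
496 103 0.0208 -0.1297 82.4
492 104 0.023 -0.1304 80.5
493 104 0.0228 -0.1294 82.1
494 104 0.0229 -0.1279 84.6
495 104 0.0219 -0.1285 83.0
496 104 0.0211 -0.1287 82.2
497 104 0.0207 -0.1282 82.8
492 105 0.0231 -0.13 79.3
493 105 0.0228 -0.1292 80.4
494 105 0.0227 -0.128 82.4
495 105 0.0223 -0.1274 83.2
496 105 0.0215 -0.1276 82.4
497 105 0.0208 -0.1277 81.7
493 106 0.0231 -0.1282 80.4
494 106 0.023 -0.127 82.3
495 106 0.0224 -0.127 82.0
496 106 0.0217 -0.127 81.4
497 106 0.021 -0.1271 80.7
493 107 0.0211 -0.1339 65.4
494 107 0.0229 -0.127 80.2
495 107 0.0219 -0.1278 78.1
496 107 0.0213 -0.1276 77.9
```

In this one picture the tick sits about 82° round the fitted ring (1.43 rad, at its stop). The button is fully out, the slide is about 36–37 mm, and the gripper is clear. Handing in.

```bash
python3 -c "
from plant import ctrl
print(ctrl.close_job())"
```

```text
the job is handed in; nothing more can be done
None
```

I handed the job in; no verdict came back. By my measurements the tube is latched one hole down (slide about 36–37 mm, button fully out) and the ring is at its stop (about 82°). It had first latched, then slipped about 10 mm past the hole in the second twist, so I pulled it back up and re-latched it. The gripper is clear, and I saw no contact with the bottles, mug or bowl but did not re-measure them.

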